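# Set the drive pulley to its timing mark and lock it

## Task

Gently turn the pulley on the drive unit by pushing on its rim - never by the bush or hub on its face, and never pressing hard - until the engraved mark faces the fixed pointer. Then take the locking pin from its wooden holder and seat it fully home, upright, through the hole in the locking arm into the pulley's bush, without forcing it. Leave the other things on the bench where they are.

Things in the scene. Friction and masses are not known exactly. Their poses are not given: they have to be found in the camera images.
- stand: Drive unit, fixed: steel base plate 220 x 220 x 12 mm with the pulley on an upright shaft at its centre, the pointer on a post at its +y side and the grey locking arm at its +x side (column 24 x 34 mm, 101 mm out). The rim is free of obstacles on the -x and -y sides. Origin: centre of the plate's underside, on the pulley's axis, at bench height; z up.
- pulley: Aluminium disc 160 mm across, 28 mm thick, turning with drag (0.3 N m) about z; stays where left. Origin: on the axis at its underside, 30 mm above the bench (top at 58); +y towards the mark. At the start the mark is 0.6 to 1.9 rad counter-clockwise of the pointer. Plain rim turned by friction: shut fingertips pressing 12 to 16 N towards the axis carry it along; over 25 N damages it.
- bush (a point): Centre of the top of the bush, a steel ring 28 mm outside, 14 mm bore, 14 mm high, standing on the pulley's face 45 mm from the axis, a quarter turn clockwise from the mark; it comes under the locking hole when the mark faces the pointer. Neither it nor the hub (40 mm across, 14 mm high at the shaft end) is to be pushed by the fingers.
- mark (a point): Outer end of the engraved mark, a dark line 2.5 mm wide on the top face from 51 mm radius out to the rim's edge (80 mm) and down the rim; 58 mm above the bench.
- pointer_tip (a point): Tip of the fixed steel pointer, a small cone on a grey post 16 x 12 mm, 65 mm high; the tip is 84 mm from the pulley's axis on the stand's +y side, 59 mm above the bench.
- lock_hole (a point): Centre of the mouth of the hole in the locking arm, 12.5 mm across, chamfered, through a plate 50 x 50 x 12 mm whose top is 88 mm above the bench and which overhangs the pulley's face; 45 mm from the axis on the stand's +x side. 4 mm below the plate passes the top of the bush.
- pin: Steel locking pin, upright: shank 10 mm across, 27 mm long, chamfered tip; shoulder 24 mm across, 4 mm thick; round handle 18 mm across, 36 mm high (about 90 g). Origin: centre of the tip; z up. It stands in the holder's middle hole, shoulder on the wood. Fully home, the shoulder rests on the locking arm, tip 27 mm below the mouth; no more than 30 N on it.
- holder: Wooden block 70 x 100 x 40 mm with three holes in a row along y; the pin stands in the middle one, the two 9 mm holes beside it are empty. Origin: centre of the underside. Fixed.
- screwdriver: Bystander: screwdriver lying on the bench; origin under its middle.
- wrench: Bystander: wrench lying on the bench.
- offcut: Bystander: plywood offcut 90 x 55 x 12 mm; origin under its middle.
- panel: Bystander: plywood panel 160 x 90 x 6 mm; origin under its middle.
- tape: Bystander: roll of tape 90 mm across, 22 mm high; origin under its middle.
- glue: Bystander: upright glue bottle 56 mm across, 150 mm high; origin under its middle.
- hammer: Bystander: hammer lying on the bench.
Mind the look-alikes: they are no part of the job. There is more than one size of the pin; the one meant has the size given above.

How it is judged:
On the way:
1. the pulley's mark faces the pointer while the pin is still away from the locking arm (distance between mark and pointer_tip below 0.0065 m and horizontal distance between pin and lock_hole above 0.08 m), for 0.3 s.
At the end, for the whole second after the job is handed in: The mark is opposite the pointer (its end within 7 mm of the pointer tip; 4 mm when exact) and the pulley is at rest; the pin is upright (within 0.1 rad) and at rest in the locking hole, tip within 4 mm of its centre line, its shoulder within 2.5 mm of the locking arm's top (distance between mark and pointer_tip below 0.007 m and angular speed of pulley below 0.05 rad/s and horizontal distance between pin and lock_hole below 0.004 m and z of pin in the frame of stand between 0.058 and 0.0635 m and angle between pin's own z axis and vertical below 0.1 rad and linear speed of pin below 0.02 m/s); the robot touches nothing.
It fails at once if the fingers press the pulley's disc with more than 25 N (contact force between the fingers and pulley above 25 N).
It fails at once if the fingers push the bush or hub on the pulley's face (more than 3 N) (contact force between the fingers and pulley_c1 above 3 N or contact force between the fingers and pulley_c2 above 3 N or contact force between the fingers and pulley_c3 above 3 N or contact force between the fingers and pulley_c4 above 3 N or contact force between the fingers and pulley_c5 above 3 N or contact force between the fingers and pulley_c6 above 3 N or contact force between the fingers and pulley_c7 above 3 N or contact force between the fingers and pulley_c8 above 3 N or contact force between the fingers and pulley_c9 above 3 N or contact force between the fingers and pulley_c10 above 3 N).
It fails at once if the pin is forced: more than 30 N between it and the drive unit (contact force between pin and stand above 30 N).
It fails at once if a bystander is disturbed (moved more than 25 mm) (distance of any of screwdriver, wrench, offcut, panel, tape, glue, hammer from where it was at the start of the episode above 0.025 m).
It also fails if it takes over 72 s, if anything falls off the work surface, if the arm or the gripper's body presses on something with over 40 N, if the wrist force passes 120 N, or if a joint passes its speed limit or range.

## Robot

A 7-joint arm with a two-finger parallel gripper is mounted at the origin on the work surface. World frame = base frame: x ahead of the robot, y to its left, z up, the work surface at z = 0. Lengths are in m, angles in rad, forces in N, time in s.
With the tool pointing down it reaches from about 0.425 to 0.825 m from the base axis. Payload 3.6 kg.
Tool frame: the origin (TCP) lies at the very end of the fingers, on their centre line; the grasp point (between the pads) lies 19 mm behind it; z points along the fingers, y is the line along which they close (so a half turn about z gives the same grasp; the last joint's range is limited). The gripper opens to 85 mm and grips with 20 to 120 N. Pads are 22 mm wide; open, the fingers measure 114 mm over their backs; the gripper's body (76 mm by 85 mm) begins 54 mm behind the grasp point. The pads swing forward as they close: fully open they stand 13 mm farther back than shut.
Start: joints at [-1.315, 0.615, -0.013, 1.423, 0.008, 1.103, -0.04], TCP at [0.181, 0.624, 0.231] pointing down, gripper open.
Joint ranges: [-3.12, 3.12], [-0.3, 2.06], [-1.34, 1.32], [0.26, 2.42], [-1.36, 4.5], [0.01, 1.98], [-2.84, 2.84]. Speed limits (rad/s): [2.79, 2.79, 3.14, 3.14, 3.14, 3.14, 3.14].

## Interface

Orientations are given as a rotation vector (axis times angle).
In Python, from station import arm gives the robot as it stands.
- The arm moves only by the shell command python3 -m crank 'ROWS'. ROWS is JSON, one flat list of numbers, 5 for each row, row after row: the opening, from 0 (shut) to 1 (fully open), then the shift along the tool's x, y, z in m, then the turn about the tool's z in rad. A call has 1 to 20 rows; each row shifts and turns the commanded pose from where the row before left it, along the tool's axes as they then stand; what a row does not reach is not made up. A row lasts 1/10 s, in which the tool goes at most 50 mm and 8.59 degrees, less where a joint would pass 70% of its speed; a pose out of reach is approached as far as the arm can. A call with a gripper value outside its range is refused whole. The fingers move at their own pace and stop on an object; the grip force is fixed at half the most. Time passes only in rows, so rows that do not move let the fingers close. It gives the time, the measured TCP pose, the force, the opening and the grip force at its end, in the units of the state.
- arm.get_state(): the state, without advancing time (a new reading comes with each control period).
- arm.capture(name): name is "side" or "top"; returns a dict with "image" (384x512x3 uint8, blue, green, red), "camera_matrix" (3x3 intrinsics, pixels), "R" (3x3) and "t" (3): a world point X has camera coordinates R X + t. Camera axes: x right, y down, z forward; pixel columns grow to the right and rows downward; lengths in m; the calibration is good to about 2 mm. A picture is of the moment at which its call begins. There is no depth.
- arm.hand_in(): hands the job in; it is judged then, once.
The state is a dict: "t": time; "joint_pos": joint angles; "joint_velocities": joint speeds; "effort": joint torques, N m; "ee_pos": TCP position; "orientation": TCP orientation; "force": force on the tool from outside, world axes, zero at the start; "moment": the same for the moment, N m; "opening": opening from 0.0 (shut) to 1.0 (fully open); "grip_force": force on a finger pad.
Only numpy, scipy, OpenCV 4.12 (cv2) and the standard library are available. Lean on these libraries where they do the work, as an engineer would, in place of code of your own. Each camera call takes 0.05 s, during which the arm holds its last target. There are 200 camera calls.

## Working session

There is one attempt and no reset: what is moved stays moved. The work goes in short steps, Python scripts to look and compute and a shell command to move; the robot and the scene stay as the last step left them, time stands still between calls to the robot, and variables do not carry over. Pictures are saved under pics/ and viewed, at most 10 in all, crops included, and the job is handed in when it is done.

```bash
mkdir -p pics; ls; cat > h.py <<'E'
import numpy as np, cv2
from station import arm
from scipy.spatial.transform import Rotation as R
def snap(n,f,crop=None,k=1):
    c=arm.capture(n); im=c["image"]
    np.savez(f"{n}.npz",K=c["camera_matrix"],R=c["R"],t=c["t"],im=im)
    if crop: x0,y0,x1,y1=crop; im=im[y0:y1,x0:x1]
    im=cv2.resize(im,None,fx=k,fy=k,interpolation=cv2.INTER_CUBIC)
    cv2.imwrite(f"pics/{f}.png",im); return c
def ld(n): return dict(np.load(f"{n}.npz"))
def pix(c,X):
    K=c.get("K",c.get("camera_matrix")); p=K@(c["R"]@np.array(X,float)+c["t"]); return p[:2]/p[2]
def atz(c,uv,z):
    K=c.get("K",c.get("camera_matrix")); d=c["R"].T@np.linalg.solve(K,[uv[0],uv[1],1.]); o=-c["R"].T@c["t"]
    return o+d*(z-o[2])/d[2]
E
python3 - <<'E'
from h import *
for n in("top","side"):
    c=snap(n,n+"0",k=1.5); print(n,c["camera_matrix"],-np.array(c["R"]).T@c["t"],np.round(c["R"],2))
s=arm.get_state(); print(s["t"],s["ee_pos"],s["orientation"],R.from_rotvec(s["orientation"]).as_matrix().round(3),s["force"])
E
```

```text
pics
top [[470.44968385   0.         250.64565523]
 [  0.         470.44968385 197.87097783]
 [  0.           0.           1.        ]] [ 0.25497567 -0.12511887  1.64711731] [[-0.01 -1.   -0.01]
 [-0.98  0.01 -0.19]
 [ 0.19  0.01 -0.98]]
side [[421.79331097   0.         255.75294951]
 [  0.         421.79331097 196.89284085]
 [  0.           0.           1.        ]] [0.30193717 0.87075626 0.73140616] [[-0.97 -0.24 -0.  ]
 [-0.13  0.53 -0.84]
 [ 0.2  -0.82 -0.54]]
0.1 [0.18055374 0.62369807 0.23024817] [-0.44104878 -3.11019561  0.00363315] [[-0.961  0.278 -0.001]
 [ 0.278  0.961 -0.002]
 [-0.    -0.002 -1.   ]] [ 0.29180728 -0.57313268  0.07080793]
```

View pics/top0.png

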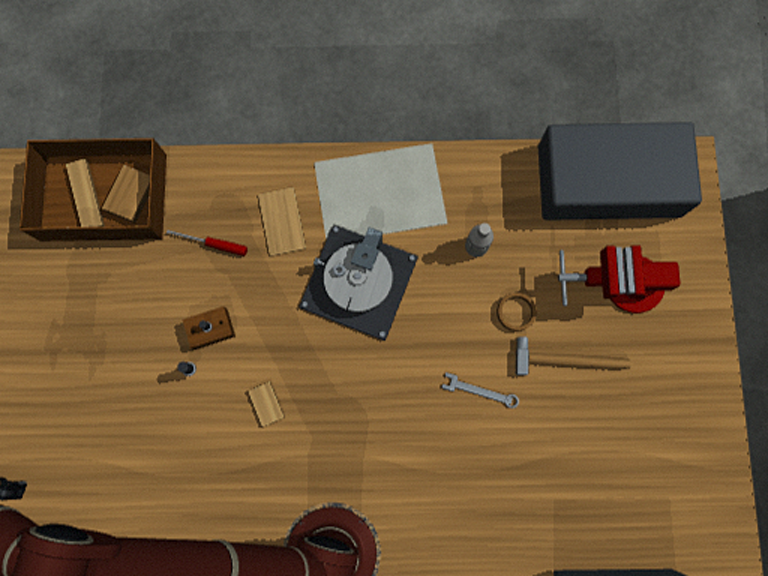

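View pics/side0.png

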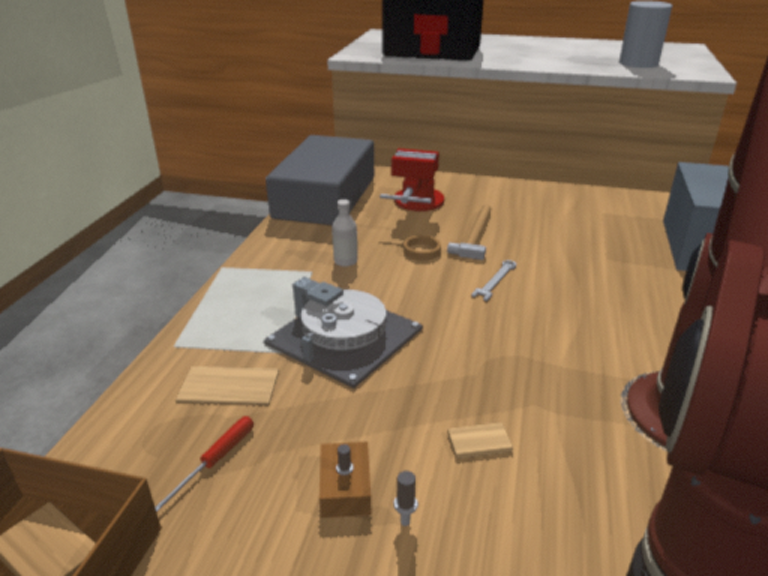

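Top view: the pulley is at (357,275), the locking arm at (367,247), and the pointer is on the left at (318,262). The mark is near (349,303). Pin candidates are the one in the holder at (206,325) and a loose one standing at (186,368). By the description it is the one in the holder's middle hole. I'll check both in close crops.

```bash
python3 - <<'E'
from h import *
a=ld("top")["im"][145:230,195:282]; b=ld("top")["im"][195:260,105:170]
a=cv2.resize(a,(560,547),interpolation=cv2.INTER_CUBIC)
cv2.imwrite("pics/c1.png",a)
b2=ld("side")["im"][285:360,195:295]
b=cv2.resize(b,(380,380),interpolation=cv2.INTER_CUBIC)
b2=cv2.resize(b2,(420,315),interpolation=cv2.INTER_CUBIC)
o=np.zeros((380,800,3),np.uint8); o[:,:380]=b; o[:315,380:]=b2
cv2.imwrite("pics/c2.png",o); print(560/87,547/85,380/65)
E
```

```text
6.436781609195402 6.435294117647059 5.846153846153846
```

View pics/c1.png

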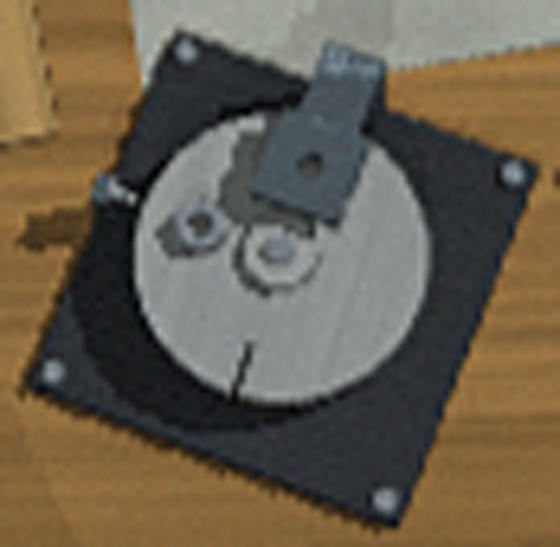

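View pics/c2.png

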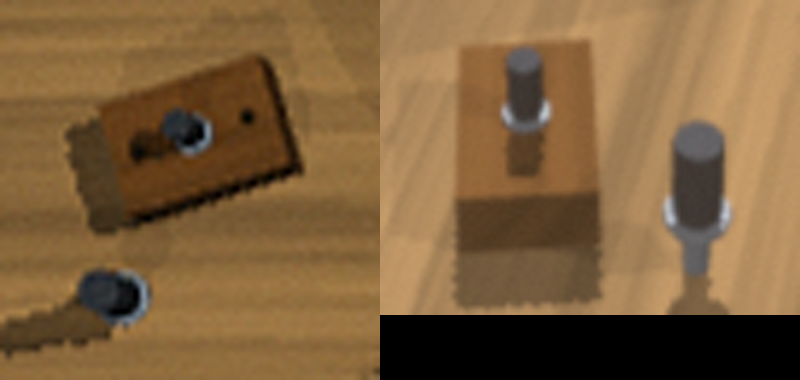

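c1 shows the mark's outer end at (236,400), the pointer tip at (133,200), the lock hole at (312,163) and the bush at (202,222). c2 shows the holder pin with its handle at (185,127) and shoulder at (192,132); the loose pin at (115,295) is larger, so it is the look-alike.

```bash
python3 - <<'E'
from h import *
from scipy.optimize import least_squares
c=ld("top"); k=6.4368; f=lambda u,v:(195+(u+.5)/k-.5,145+(v+.5)/k-.5)
# fit circle to disc-top edge px (z=.058)
E=[atz(c,f(*p),.058)[:2] for p in[(134,250),(432,260),(283,403),(170,351),(395,352),(205,135),(150,190),(410,180),(360,388)]]
r=least_squares(lambda q:[np.hypot(*(e-q[:2]))-q[2] for e in E],[.6,0,.08]); print("centre",r.x.round(4),r.fun.round(4))
C=r.x[:2]
for n,p,z in[("mark",(236,401),.058),("ptr",(133,200),.059),("hole",(312,163),.088),("bush",(202,222),.072)]:
    X=atz(c,f(*p),z)[:2]; d=X-C; print(n,X.round(4),"r",np.hypot(*d).round(4),"ang",np.degrees(np.arctan2(d[1],d[0])).round(2))
B=[atz(c,f(*p),.0) for p in[(186,50),(513,172),(386,500),(53,370)]]
B=[atz(c,f(*p),.013)[:2] for p in[(186,50),(513,172),(386,500),(53,370)]]
print("plate ctr",np.mean(B,0).round(4), [np.degrees(np.arctan2(*(B[i]-B[j])[::-1])).round(2) for i,j in[(0,3),(1,2),(0,1),(3,2)]])
g=lambda u,v:(105+(u+.5)/5.846-.5,195+(v+.5)/5.846-.5)
print("pin shoulder",atz(c,g(191,133),.042).round(4),"handle top",atz(c,g(180,123),.08).round(4))
s=ld("side"); q=lambda u,v:(195+(u-380+.5)/4.2-.5,285+(v+.5)/4.2-.5)
print("side sh",atz(s,q(525,114),.042).round(4),"top",atz(s,q(525,57),.08).round(4))
print("holder",[atz(c,g(*p),.04).round(3) for p in[(100,103),(262,57),(302,172),(133,222)]])
for nm,p in[("screwdriver",(206,242)),("offcut",(265,404)),("panel",(281,221)),("tape",(515,312)),("glue",(480,245)),("loose",(186,368))]:
    print(nm,atz(c,np.array(p)/1.5,.01).round(3))
E
```

```text
centre [ 0.6145 -0.0676  0.0804] [ 0.0001 -0.0005 -0.0006 -0.0011 -0.0009 -0.0002  0.0009 -0.0001  0.0024]
mark [ 0.5361 -0.0418] r 0.0825 ang 161.8
ptr [0.6469 0.0134] r 0.0872 ang 68.19
hole [ 0.6585 -0.0843] r 0.0471 ang -20.73
bush [ 0.631  -0.0247] r 0.0459 ang 68.9
plate ctr [ 0.6166 -0.0665] [np.float64(-21.98), np.float64(-21.77), np.float64(68.05), np.float64(67.73)]
pin shoulder [0.5067 0.2845 0.042 ] handle top [0.5067 0.2814 0.08  ]
side sh [0.5069 0.2832 0.042 ] top [0.5062 0.2806 0.08  ]
holder [array([0.526, 0.34 , 0.04 ]), array([0.552, 0.244, 0.04 ]), array([0.483, 0.218, 0.04 ]), array([0.454, 0.317, 0.04 ])]
screwdriver [0.716 0.299 0.01 ]
offcut [0.328 0.15  0.01 ]
panel [0.766 0.119 0.01 ]
tape [ 0.535 -0.434  0.01 ]
glue [ 0.699 -0.359  0.01 ]
loose [0.414 0.336 0.01 ]
```

```bash
python3 -m crank '[0,-0.03,-0.034,0,0,0,-0.03,-0.034,0,0,0,-0.03,-0.034,0,0,0,-0.03,-0.034,0,0,0,-0.03,-0.034,0,0,0,-0.03,-0.034,0,0,0,-0.03,-0.034,0,0,0,-0.03,-0.034,0,0,0,-0.03,-0.034,0,0,0,-0.03,-0.034,0,0,0,-0.03,-0.034,0,0,0,-0.03,-0.034,0,0,0,-0.03,-0.034,0,0,0,-0.03,-0.034,0,0,0,-0.03,-0.034,0,0,0,-0.03,-0.034,0,0,0,-0.03,-0.034,0,0,0,-0.03,-0.034,0,0,0,-0.03,-0.034,0,0,0,-0.03,-0.034,0,0]'; python3 -m crank '[0,0,0,0,0.137,0,0,0,0,0.137,0,0,0,0,0.137,0,0,0,0,0.137,0,0,0,0,0.137,0,0,0,0,0.137,0,0,0,0,0.137,0,0,0,0,0.137,0,0,0,0,0.137,0,0,0,0,0.137,0,0,0,0,0.137,0,0,0,0,0.137,0,0,0,0,0]'
```

```text
t: 2.1
ee_pos: [0.5683, -0.1972, 0.2309]
orientation: [-0.441, -3.11, -0.001]
force: [0.9, 0.2, -0.3]
opening: -0.003
grip_force: 0.0
t: 3.4
ee_pos: [0.5678, -0.1951, 0.2306]
orientation: [-2.577, -1.795, 0.002]
force: [-0.2, 0.6, -0.6]
opening: 0.002
grip_force: 0.0
```

```bash
cat >> h.py <<'E'
C=np.array([.6150,-.0672])
def pol():
    s=arm.get_state(); M=R.from_rotvec(s["orientation"]).as_matrix(); d=s["ee_pos"][:2]-C
    a=lambda v:np.degrees(np.arctan2(v[1],v[0]))%360
    u=d/np.hypot(*d); F=np.array(s["force"])
    print("t",s["t"],"rho",np.hypot(*d).round(4),"phi",a(d).round(1),"xang",a(M[:2,0]).round(1),"z",round(s["ee_pos"][2],4),"Frad",(F[:2]@u).round(1),"Ftan",(F[0]*-u[1]+F[1]*u[0]).round(1),"Fz",F[2].round(1),"inTool",(M.T@np.r_[C-s["ee_pos"][:2],0]).round(4))
E
python3 -m crank '[0,0,0,0.03,0,0,0,0,0.03,0,0,0,0,0.03,0,0,0,0,0.03,0,0,0,0,0.03,0,0,0,0,0.03,0,0,0,0,0.013,0,0,0.017,0,0,0,0,0.017,0,0,0,0,0,0,0,0]'
python3 - <<'E'
from h import *
pol(); c=snap("top","t1",(170,125,300,250),4); pol()
E
```

```text
t: 4.4
ee_pos: [0.583, -0.1584, 0.0394]
orientation: [-2.571, -1.804, -0.008]
force: [0.1, 1.0, -0.1]
opening: -0.001
grip_force: 0.0
t 4.4 rho 0.0966 phi 250.6 xang 70.1 z 0.0394 Frad -0.9 Ftan -0.2 Fz -0.1 inTool [ 0.0966 -0.0009  0.0004]
t 4.45 rho 0.099 phi 250.6 xang 70.0 z 0.0396 Frad 0.1 Ftan -0.5 Fz 0.8 inTool [ 0.099  -0.001   0.0002]
```

View pics/t1.png

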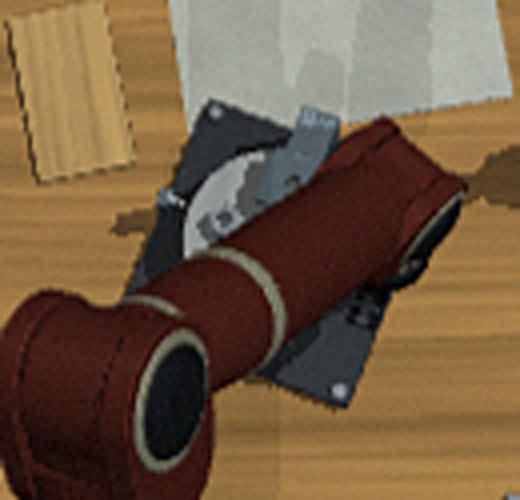

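The arm covers the mark, but the bush at (225,215) is visible and can stand in for it. Now approaching the rim gently.

```bash
python3 -m crank '[0,0.001,0,0,0,0,0.001,0,0,0,0,0.001,0,0,0,0,0.001,0,0,0,0,0.001,0,0,0,0,0,0,0,0,0,0,0,0,0]' >/dev/null; python3 -c "from h import *;pol()"; python3 -m crank '[0,0.001,0,0,0,0,0.001,0,0,0,0,0,0,0,0,0,0,0,0,0]'>/dev/null; python3 -c "from h import *;pol()"; python3 -m crank '[0,0.001,0,0,0,0,0,0,0,0,0,0,0,0,0]'>/dev/null; python3 -c "from h import *;pol()"
```

```text
t 5.15 rho 0.0979 phi 250.0 xang 69.7 z 0.0383 Frad -0.3 Ftan 0.5 Fz -0.8 inTool [ 0.0979 -0.0005 -0.    ]
t 5.55 rho 0.0957 phi 250.0 xang 69.7 z 0.0383 Frad 0.5 Ftan 0.1 Fz -0.2 inTool [ 0.0957 -0.0005 -0.    ]
t 5.85 rho 0.0948 phi 250.0 xang 69.7 z 0.0383 Frad 0.4 Ftan -0.5 Fz -0.2 inTool [ 0.0948 -0.0005 -0.    ]
```

```bash
python3 -m crank '[0,0.001,0,0,0,0,0.001,0,0,0,0,0,0,0,0]' >/dev/null; python3 -c "from h import *;pol()"; python3 -m crank '[0,0.001,0,0,0,0,0,0,0,0,0,0,0,0,0]'>/dev/null; python3 -c "from h import *;pol()"; python3 -m crank '[0,0.001,0,0,0,0,0,0,0,0,0,0,0,0,0]'>/dev/null; python3 -c "from h import *;pol()"
```

```text
t 6.15 rho 0.0925 phi 250.0 xang 69.7 z 0.0383 Frad -0.5 Ftan -0.2 Fz 0.1 inTool [ 0.0925 -0.0005  0.    ]
t 6.45 rho 0.0918 phi 250.0 xang 69.7 z 0.0383 Frad 0.5 Ftan -0.2 Fz 0.4 inTool [ 0.0918 -0.0005 -0.    ]
t 6.75 rho 0.0908 phi 250.0 xang 69.7 z 0.0383 Frad -1.4 Ftan 0.2 Fz 0.5 inTool [ 0.0908 -0.0006 -0.    ]
```

```bash
for i in 1; do python3 -m crank '[0,0.001,0,0,0,0,0,0,0,0]' >/dev/null; python3 -c "from h import *;pol()"; python3 -m crank '[0,0.0005,0,0,0,0,0,0,0,0]'>/dev/null; python3 -c "from h import *;pol()"; python3 -m crank '[0,0.0005,0,0,0,0,0,0,0,0]'>/dev/null; python3 -c "from h import *;pol()"; done
```

```text
t 6.95 rho 0.0896 phi 250.0 xang 69.7 z 0.0383 Frad 0.1 Ftan 0.3 Fz -0.6 inTool [ 0.0896 -0.0005  0.    ]
t 7.15 rho 0.0896 phi 250.0 xang 69.7 z 0.0383 Frad 0.7 Ftan -0.1 Fz -0.4 inTool [ 0.0896 -0.0006 -0.    ]
t 7.35 rho 0.0895 phi 250.0 xang 69.6 z 0.0383 Frad 0.2 Ftan -0.3 Fz -0.4 inTool [ 0.0895 -0.0006 -0.0001]
```

```bash
python3 -m crank '[0,0.0005,0,0,0,0,0,0,0,0]' >/dev/null; python3 -c "from h import *;pol()"; python3 -m crank '[0,0.0005,0,0,0,0,0,0,0,0]'>/dev/null; python3 -c "from h import *;pol()"; python3 -m crank '[0,0.0005,0,0,0,0,0,0,0,0]'>/dev/null; python3 -c "from h import *;pol();print(arm.get_state()['force'])"
```

```text
t 7.55 rho 0.0895 phi 250.0 xang 69.6 z 0.0383 Frad 2.1 Ftan -0.5 Fz 0.2 inTool [ 0.0895 -0.0006 -0.0002]
t 7.75 rho 0.0895 phi 250.0 xang 69.6 z 0.0383 Frad 5.3 Ftan -0.8 Fz -0.9 inTool [ 0.0895 -0.0007 -0.0002]
t 7.95 rho 0.0895 phi 250.0 xang 69.6 z 0.0384 Frad 5.8 Ftan -1.2 Fz -0.8 inTool [ 0.0895 -0.0007 -0.0003]
[-3.07597047 -5.01565024 -0.82892854]
```

```bash
python3 -m crank '[0,0.0005,0,0,0,0,0,0,0,0]' >/dev/null; python3 -c "from h import *;pol()"; python3 -m crank '[0,0.0005,0,0,0,0,0,0,0,0]'>/dev/null; python3 -c "from h import *;pol()"; python3 -m crank '[0,0.0005,0,0,0,0,0,0,0,0]'>/dev/null; python3 -c "from h import *;pol()"
```

```text
t 8.15 rho 0.0895 phi 250.0 xang 69.6 z 0.0383 Frad 6.3 Ftan -0.1 Fz -0.9 inTool [ 0.0895 -0.0007 -0.0003]
t 8.35 rho 0.0895 phi 250.0 xang 69.5 z 0.0384 Frad 7.2 Ftan -0.8 Fz 0.1 inTool [ 0.0895 -0.0007 -0.0004]
t 8.55 rho 0.0895 phi 250.0 xang 69.5 z 0.0384 Frad 8.1 Ftan -0.7 Fz -1.2 inTool [ 0.0895 -0.0008 -0.0004]
```

```bash
python3 -m crank '[0,0.001,0,0,0,0,0.001,0,0,0,0,0.0005,0,0,0,0,0,0,0,0]' >/dev/null; python3 -c "from h import *;pol()"; python3 -m crank '[0,0,-0.0025,0,0.03,0,0,-0.0025,0,0.03,0,0,-0.0025,0,0.03,0,0,-0.0025,0,0.03,0,0,0,0,0]';python3 - <<'E'
from h import *
pol();snap("top","x1");pol()
E
```

```text
t 8.95 rho 0.0895 phi 250.0 xang 69.4 z 0.0384 Frad 10.0 Ftan 0.2 Fz -1.6 inTool [ 0.0894 -0.0009 -0.0007]
t: 9.45
ee_pos: [0.5763, -0.1479, 0.0385]
orientation: [2.678, 1.626, -0.007]
force: [-2.5, -10.5, -3.4]
opening: 0.003
grip_force: 5.3
t 9.45 rho 0.0895 phi 244.4 xang 62.5 z 0.0385 Frad 10.6 Ftan 2.3 Fz -3.4 inTool [ 0.0894 -0.0029 -0.0008]
t 9.5 rho 0.0894 phi 244.4 xang 62.5 z 0.0385 Frad 10.8 Ftan 2.3 Fz -2.5 inTool [ 0.0894 -0.0028 -0.0008]
```

```bash
python3 -m crank '[0,0.001,0,0,0,0,0.0005,0,0,0,0,0,-0.0025,0,0.03,0,0,-0.0025,0,0.03,0,0,-0.0025,0,0.03,0,0,-0.0025,0,0.03,0,0,0,0,0]'>/dev/null;python3 - <<'E'
from h import *
pol();a=ld("top")["im"].copy();snap("top","x2");b=ld("top")["im"]
o=np.hstack([cv2.resize(i[150:195,205:250],(390,390),interpolation=cv2.INTER_CUBIC) for i in(a,b)]);cv2.imwrite("pics/cmp.png",o)
E
```

```text
t 10.2 rho 0.0894 phi 237.5 xang 55.6 z 0.0384 Frad 12.7 Ftan 2.7 Fz -0.9 inTool [ 0.0893 -0.0029 -0.0009]
```

View pics/cmp.png

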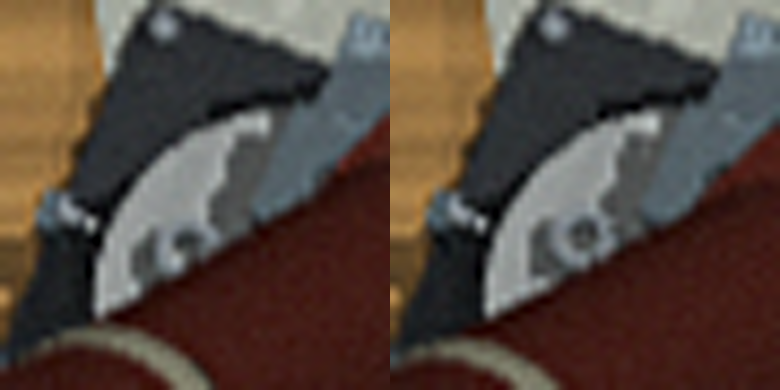

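The bush has moved from (185,240) to (195,235) in the crop, so the pulley is turning.

```bash
cat >> h.py <<'E'
def bang(uv,z=.072):
    X=atz(ld("top"),uv,z)[:2]-C; print("bush r",np.hypot(*X).round(4),"ang",np.degrees(np.arctan2(X[1],X[0])).round(1))
E
python3 - <<'E'
from h import *
k=390/45
for p in[(185,240),(194,235)]: bang((205+(p[0]+.5)/k-.5,150+(p[1]+.5)/k-.5))
E
python3 -m crank '[0,0.0005,-0.0025,0,0.03,0,0,-0.0025,0,0.03,0,0,-0.0025,0,0.03,0,0,-0.0025,0,0.03,0,0,-0.0025,0,0.03,0,0,-0.0025,0,0.03,0,0,-0.0025,0,0.03,0,0,-0.0025,0,0.03]'>/dev/null;python3 -c "from h import *;pol()"
```

```text
bush r 0.0482 ang 62.3
bush r 0.0461 ang 58.0
t 11.05 rho 0.0893 phi 223.8 xang 41.8 z 0.0384 Frad 13.6 Ftan 3.4 Fz 0.1 inTool [ 0.0893 -0.0032 -0.0009]
```

```bash
python3 -m crank '[0,0,-0.0025,0,0.03,0,0,-0.0025,0,0.03,0,0,-0.0025,0,0.03,0,0,-0.0025,0,0.03,0,0,-0.0025,0,0.03,0,0,-0.0025,0,0.03,0,0,-0.0025,0,0.03,0,0,-0.0025,0,0.03]'>/dev/null;python3 -c "from h import *;pol()"; python3 -m crank '[0,0,-0.0025,0,0.03,0,0,-0.0025,0,0.03,0,0,-0.0025,0,0.03,0,0,-0.0025,0,0.03,0,0,-0.0025,0,0.03,0,0,-0.0025,0,0.03]'>/dev/null;python3 -c "from h import *;pol()"
```

```text
t 11.85 rho 0.0894 phi 209.6 xang 28.0 z 0.0383 Frad 14.4 Ftan 3.9 Fz 3.7 inTool [ 0.0894 -0.0024 -0.0009]
t 12.45 rho 0.0895 phi 198.9 xang 17.8 z 0.0383 Frad 13.8 Ftan 4.0 Fz 6.3 inTool [ 0.0895 -0.0018 -0.0009]
```

```bash
python3 -m crank '[0,0,-0.0025,0,0.03,0,0,-0.0025,0,0.03,0,0,-0.0025,0,0.03,0,0,-0.0025,0,0.03,0,0,-0.0025,0,0.03,0,0,-0.0025,0,0.03,0,0,-0.0025,0,0.03,0,0,-0.0025,0,0.03]'>/dev/null;python3 -c "from h import *;pol()"; python3 -m crank '[0,0,-0.0025,0,0.03,0,0,-0.0025,0,0.03,0,0,-0.0025,0,0.03,0,0,-0.0025,0,0.03,0,0,-0.0025,0,0.03,0,0,-0.0025,0,0.03,0,0,0,0,0]'>/dev/null;python3 - <<'E'
from h import *
pol();snap("top","x3",(190,135,290,215),6)
E
```

```text
t 13.25 rho 0.0897 phi 184.7 xang 4.1 z 0.0383 Frad 13.1 Ftan 3.6 Fz 9.8 inTool [ 0.0897 -0.0009 -0.001 ]
t 13.95 rho 0.09 phi 173.3 xang 353.9 z 0.0376 Frad 12.5 Ftan 3.3 Fz 8.8 inTool [ 0.0899  0.001  -0.0011]
```

View pics/x3.png

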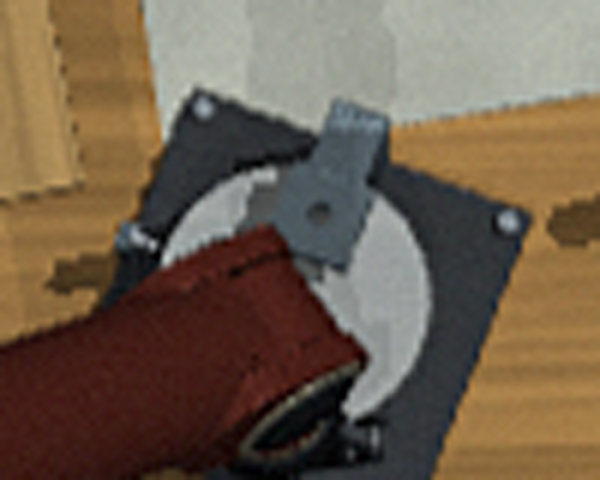

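```bash
python3 -m crank '[0,0,-0.0025,0,0.03,0,0,-0.0025,0,0.03,0,0,-0.0025,0,0.03,0,0,-0.0025,0,0.03,0,0,-0.0025,0,0.03,0,0,0,0,0]'>/dev/null;python3 - <<'E'
from h import *
pol();snap("side","x4",(170,170,290,260),6)
c=ld("side"); 
for n,r,a,z in[("ptr",.084,68,.059),("mark0",.08,68,.058),("+4deg",.08,72,.058),("+8",.08,76,.058)]:
    p=pix(c,[C[0]+r*np.cos(np.radians(a)),C[1]+r*np.sin(np.radians(a)),z]); print(n,((p-[170,170])*6).round())
E
```

```text
t 14.6 rho 0.0902 phi 164.6 xang 345.4 z 0.0374 Frad 10.9 Ftan 2.7 Fz 7.6 inTool [ 0.0902  0.0013 -0.0012]
ptr [233. 312.]
mark0 [239. 310.]
+4deg [249. 314.]
+8 [259. 318.]
```

View pics/x4.png

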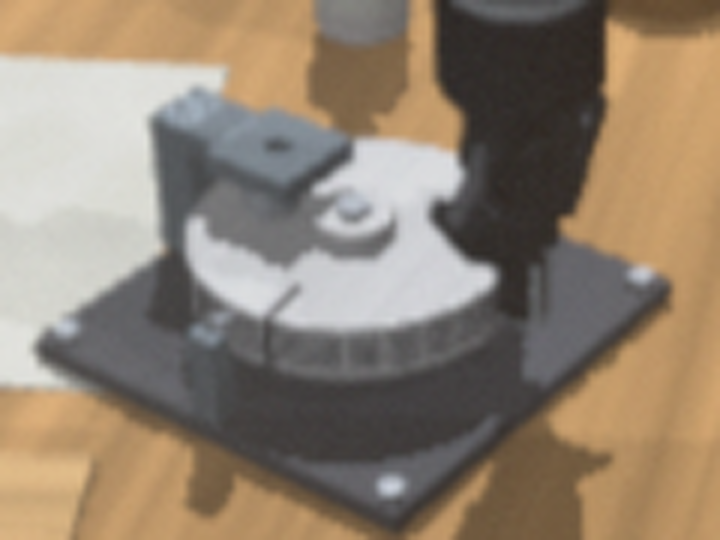

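Side view: the mark meets the rim's edge at (268,323), and the pointer tip is at (231,313). A little more turning is needed.

```bash
cat >> h.py <<'E'
def ang(uv,z):
    X=atz(ld("side"),uv,z)[:2]-C; print("r",np.hypot(*X).round(4),"ang",np.degrees(np.arctan2(X[1],X[0])).round(1))
E
python3 - <<'E'
from h import *
f=lambda u,v:(170+(u+.5)/6-.5,170+(v+.5)/6-.5)
ang(f(268,323),.058); ang(f(298,288),.058); ang(f(231,313),.059)
E
```

```text
r 0.0805 ang 78.7
r 0.0513 ang 77.6
r 0.0841 ang 66.3
```

```bash
cat >> h.py <<'E'
def mark(cam="side",snapit=True):
    if snapit: snap(cam,cam+"_m")
    c=ld(cam); g=cv2.cvtColor(c["im"],cv2.COLOR_BGR2GRAY).astype(np.float32)
    A=np.arange(50,100,.5); P=[]
    for r in(.058,.062,.066,.070):
        q=np.array([pix(c,[C[0]+r*np.cos(np.radians(a)),C[1]+r*np.sin(np.radians(a)),.058]) for a in A],np.float32)
        P.append(cv2.remap(g,q[:,:1],q[:,1:],cv2.INTER_LINEAR)[:,0])
    p=np.mean(P,0); d=p-cv2.blur(p[:,None],(1,31))[:,0]; d[:4]=d[-4:]=0; i=d.argmin(); w=np.clip(-d[max(0,i-6):i+7]-3,0,None)
    print("mark ang",A[i],((A[max(0,i-6):i+7]*w).sum()/w.sum()).round(2),"depth",d[i].round(1))
E
python3 -c "
from h import *
mark('side',False)"
python3 -m crank '[0,0.0005,-0.0025,0,0.03,0,0.0005,-0.0025,0,0.03,0,0,-0.0025,0,0.03,0,0,-0.0025,0,0.03,0,0,0,0,0]'>/dev/null;python3 -c "
from h import *
pol();mark()"
```

```text
mark ang 77.0 76.89 depth -34.3
t 15.15 rho 0.0904 phi 157.5 xang 338.6 z 0.0371 Frad 11.6 Ftan 3.2 Fz 8.1 inTool [ 0.0904  0.0017 -0.0014]
mark ang 70.0 69.65 depth -27.4
```

```bash
python3 -m crank '[0,0,-0.002,0,0.022,0,0,-0.002,0,0.022,0,0,0,0,0]'>/dev/null;python3 - <<'E'
from h import *
pol();mark();c=ld("side")["im"][170:260,170:290]
cv2.imwrite("pics/x5.png",cv2.resize(c,None,fx=6,fy=6,interpolation=cv2.INTER_CUBIC))
E
```

```text
t 15.5 rho 0.0905 phi 154.9 xang 336.1 z 0.037 Frad 11.7 Ftan 3.2 Fz 7.1 inTool [ 0.0904  0.0019 -0.0015]
mark ang 67.0 67.01 depth -26.9
```

View pics/x5.png

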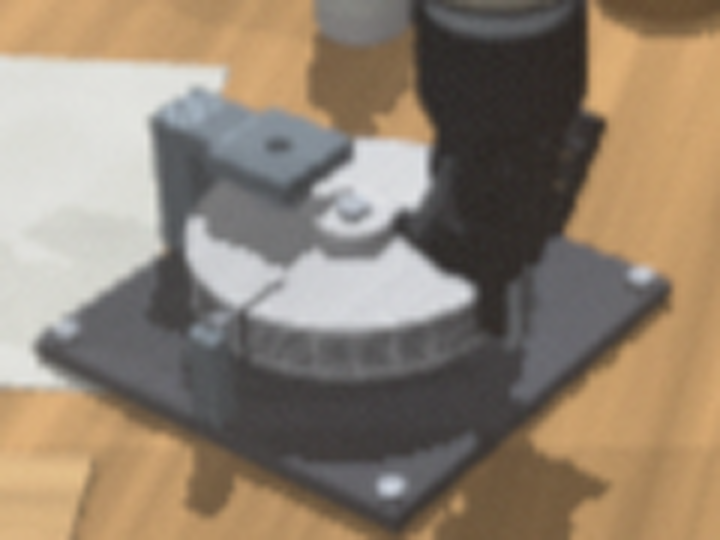

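The mark's rim end is at (242,311), facing the pointer tip at about (233,313), so it is about aligned. I'll back off, rise clear, and check from the top.

```bash
python3 -m crank '[0,-0.005,0,0,0,0,-0.015,0,0,0,0,-0.02,0,0,0,0,0,0,-0.04,0,0,0,0,-0.04,0,0,0,0,-0.04,0,0,0,0,-0.04,0,0,0,0,-0.03,0,1,0,0,0,0]';python3 - <<'E'
from h import *
pol();mark()
s=arm.get_state();M=R.from_rotvec(s["orientation"]).as_matrix()
print((M.T@(np.array([.5067,.283,s["ee_pos"][2]])-s["ee_pos"])).round(4), s["joint_pos"])
E
```

```text
t: 16.45
ee_pos: [0.5065, -0.0156, 0.2324]
orientation: [-3.071, 0.647, -0.015]
force: [0.4, -0.2, -0.5]
opening: 0.156
grip_force: 0.0
t 16.45 rho 0.1202 phi 154.6 xang 336.2 z 0.2324 Frad -0.5 Ftan 0.1 Fz -0.5 inTool [0.1201 0.0034 0.001 ]
mark ang 67.5 67.17 depth -26.3
[-0.1187 -0.2732  0.0007] [-0.72443141  0.63741774  1.17752626  1.86071801 -0.66820517  1.10341388
 -1.277305  ]
```

```bash
python3 -m crank '[1,0,0,0,-0.138,1,0,0,0,-0.138,1,0,0,0,-0.138,1,0,0,0,-0.138,1,0,0,0,-0.138,1,0,0,0,-0.138,1,0,0,0,-0.138,1,0,0,0,-0.138,1,0,0,0,-0.138,1,0,0,0,-0.138,1,0,0,0,-0.138,1,0,0,0,-0.138,1,0,0,0,-0.138,1,0,0,0,-0.138,1,0,0,0,-0.138,1,0,0,0,-0.138,1,0,0,0,-0.138,1,0,0,0,-0.138,1,0,0,0,0]';python3 - <<'E'
from h import *
s=arm.get_state();M=R.from_rotvec(s["orientation"]).as_matrix();pol()
print((M.T@(np.array([.5067,.283,s["ee_pos"][2]])-s["ee_pos"])).round(4), s["joint_pos"])
E
```

```text
t: 18.4
ee_pos: [0.5027, -0.0148, 0.2273]
orientation: [-1.606, -2.696, -0.001]
force: [0.0, 0.5, -0.5]
opening: 0.996
grip_force: 0.0
t 18.4 rho 0.1239 phi 155.0 xang 118.4 z 0.2273 Frad 0.2 Ftan -0.4 Fz -0.5 inTool [-0.0995  0.0738 -0.0003]
[0.26   0.1453 0.0007] [-0.33114884  0.42075515  0.45642735  1.85497056 -0.23082427  0.91997562
  0.72820387]
```

```bash
python3 -m crank '[1,0.037,0.0208,0,0,1,0.037,0.0208,0,0,1,0.037,0.0208,0,0,1,0.037,0.0208,0,0,1,0.037,0.0208,0,0,1,0.037,0.0208,0,0,1,0.038,0.0205,0,0,1,0,0,0.03,0,1,0,0,0.03,0,1,0,0,0.03,0,1,0,0,0,0]';python3 - <<'E'
from h import *
s=arm.get_state();M=R.from_rotvec(s["orientation"]).as_matrix()
print((M.T@(np.array([.5065,.2825,.05])-s["ee_pos"])).round(4), M[:,2].round(3))
snap("top","m2");c=ld("top")
cv2.imwrite("pics/x6.png",cv2.resize(c["im"][140:225,190:290],None,fx=7.5,fy=7,interpolation=cv2.INTER_CUBIC))
mark("top",False)
E
```

```text
t: 19.5
ee_pos: [0.5036, 0.2812, 0.1335]
orientation: [-1.608, -2.691, 0.014]
force: [-1.0, 1.4, 0.0]
opening: 1.0
grip_force: 0.0
[-0.0003  0.0041  0.0835] [-0.01  -0.004 -1.   ]
mark ang 67.5 68.01 depth -40.8
```

Top camera puts the mark at 68.0° against the pointer at about 68°, so it is aligned. Grasping the pin now.

```bash
python3 -m crank '[1,0,0.003,0.025,0,1,0,0,0.025,0,1,0,0,0.02,0,1,0,0,0.013,0,1,0,0,0,0,1,0,0,0,0]'; python3 -m crank '[0,0,0,0,0,0,0,0,0,0,0,0,0,0,0,0,0,0,0,0,0,0,0,0,0,0,0,0,0,0,0,0,0,0,0,0,0,0,0,0]'
```

```text
t: 20.15
ee_pos: [0.5112, 0.2835, 0.0565]
orientation: [1.61, 2.697, 0.003]
force: [0.5, 0.2, 0.4]
opening: 1.0
grip_force: 0.0
t: 20.95
ee_pos: [0.5101, 0.283, 0.0556]
orientation: [-1.609, -2.698, -0.0]
force: [-1.5, -1.9, 4.9]
opening: 0.187
grip_force: 58.7
```

```bash
python3 -m crank '[0,0,0,-0.02,0,0,0,0,-0.03,0,0,0,0,-0.03,0,0,0,0,-0.03,0,0,0,0,-0.02,0,0,-0.0393,-0.0045,0,0,0,-0.0393,-0.0045,0,0,0,-0.0393,-0.0045,0,0,0,-0.0393,-0.0045,0,0,0,-0.0393,-0.0045,0,0,0,-0.0393,-0.0045,0,0,0,-0.0393,-0.0045,0,0,0,-0.0393,-0.0045,0,0,0,-0.0393,-0.0045,0,0,0,-0.0393,-0.0045,0,0,0,0,0,0,0,0,0,0,0.025,0,0,0,0,0,0,0,0,0,0,0]';python3 - <<'E'
from h import *
s=arm.get_state();M=R.from_rotvec(s["orientation"]).as_matrix()
print(M.round(3)); mark()
tip=s["ee_pos"]-[0,0,.0426]
c=ld("side");snap("top","m3");t=ld("top");h=[.6573,-.0842,.088]
print("tip px side",pix(c,tip),"hole",pix(c,h),"top",pix(t,tip),pix(t,h))
x,y=[int(v) for v in pix(c,h)]; 
a=cv2.resize(c["im"][y-45:y+30,x-25:x+25],(400,600),interpolation=cv2.INTER_CUBIC)
x2,y2=[int(v) for v in pix(t,h)]
b=cv2.resize(t["im"][y2-37:y2+38,x2-25:x2+25],(400,600),interpolation=cv2.INTER_CUBIC)
cv2.imwrite("pics/x7.png",np.hstack([a,b]));print(x,y,x2,y2)
E
```

```text
t: 22.85
ee_pos: [0.6567, -0.0832, 0.1593]
orientation: [-1.607, -2.697, 0.001]
force: [0.2, 0.2, -1.2]
opening: 0.185
grip_force: 58.7
[[-0.476  0.88  -0.002]
 [ 0.88   0.476  0.001]
 [ 0.002 -0.002 -1.   ]]
mark ang 67.0 66.57 depth -18.3
tip px side [215.14894354 185.65792086] hole [215.60760761 194.10230929] top [242.50799672 168.27257349] [243.03565093 170.240941  ]
215 194 243 170
```

View pics/x7.png

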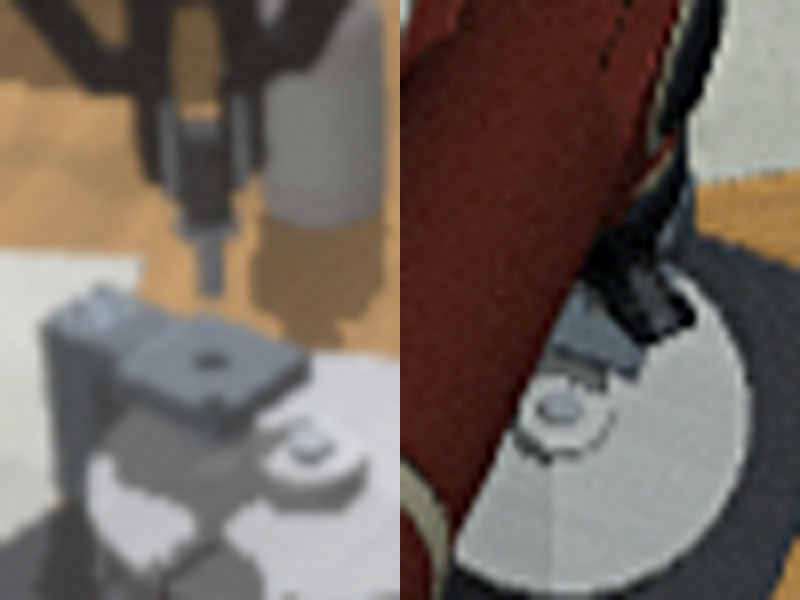

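In the side crop the pin's tip is at (210,293) and the hole at (211,359). The top view is blocked by the arm. I'll measure the remaining offset in the side camera, using known heights.

```bash
python3 - <<'E'
from h import *
c=ld("side"); f=lambda u,v:(190+(u+.5)/8-.5,149+(v+.5)/8-.5)
H=atz(c,f(211,359),.088); print("hole",H.round(4))
for n,p,z in[("tip lo",(210,296),.1167),("tip ctr",(210,290),.1167),("shoulder low-centre",(208,228),.1437),("handle top ctr",(203,123),.1837)]: print(n,atz(c,f(*p),z).round(4))
s=arm.get_state(); print(s["ee_pos"])
# predicted projections for crosscheck
for q in ([.6567,-.0832,.1167],[.6567,-.0832,.1437],[.6573,-.0842,.088],[.655,-.0842,.088]): print(((pix(c,q)-[190,149]+.5)*8-.5).round(1))
print("hole top", atz(ld("top"),(195+(312+.5)/6.4368-.5,145+(163+.5)/6.4368-.5),.088).round(4))
E
```

```text
hole [ 0.6575 -0.0878  0.088 ]
tip lo [ 0.6551 -0.0842  0.1167]
tip ctr [ 0.6564 -0.0881  0.1167]
shoulder low-centre [ 0.6547 -0.0853  0.1437]
handle top ctr [ 0.655  -0.0876  0.1837]
[ 0.65780115 -0.08371025  0.16101396]
[204.7 296.9]
[200.5 230.3]
[208.4 364.3]
[214.5 365.1]
hole top [ 0.6585 -0.0843  0.088 ]
```

```bash
python3 -m crank '[0,-0.0012,0.0022,0,0,0,0,0,0.012,0,0,0,0,0.012,0,0,0,0,0,0,0,0,0,0,0]'; python3 -m crank '[0,0,0,0.002,0,0,0,0,0.002,0,0,0,0,0,0,0,0,0,0,0]';  python3 -m crank '[0,0,0,0.002,0,0,0,0,0.002,0,0,0,0,0,0,0,0,0,0,0]'
```

```text
t: 23.45
ee_pos: [0.6593, -0.0841, 0.1353]
orientation: [-1.609, -2.697, 0.001]
force: [0.5, -1.0, -1.0]
opening: 0.185
grip_force: 58.7
t: 23.85
ee_pos: [0.6599, -0.0842, 0.1324]
orientation: [1.609, 2.698, 0.0]
force: [0.7, 0.2, -1.1]
opening: 0.185
grip_force: 58.7
t: 24.25
ee_pos: [0.6598, -0.0842, 0.1282]
orientation: [-1.609, -2.698, 0.0]
force: [0.0, -0.4, -1.5]
opening: 0.189
grip_force: 58.7
```

```bash
python3 -m crank '[0,0,0,0.002,0,0,0,0,0.001,0,0,0,0,0,0,0,0,0,0,0]'; python3 -m crank '[0,0,0,0.002,0,0,0,0,0.001,0,0,0,0,0,0,0,0,0,0,0]';  python3 -m crank '[0,0,0,0.002,0,0,0,0,0.001,0,0,0,0,0,0,0,0,0,0,0]'
```

```text
t: 24.65
ee_pos: [0.6598, -0.0842, 0.1253]
orientation: [-1.609, -2.698, 0.0]
force: [-0.0, 0.6, -1.5]
opening: 0.186
grip_force: 58.7
t: 25.05
ee_pos: [0.6598, -0.0842, 0.1222]
orientation: [-1.609, -2.698, 0.0]
force: [0.3, 0.8, -2.0]
opening: 0.186
grip_force: 58.7
t: 25.45
ee_pos: [0.6598, -0.0842, 0.1193]
orientation: [-1.609, -2.698, 0.0]
force: [1.1, -0.1, -0.8]
opening: 0.188
grip_force: 58.7
```

The tip is 11 mm below the mouth with no force. Next it enters the bush.

```bash
python3 -m crank '[0,0,0,0.002,0,0,0,0,0.002,0,0,0,0,0,0,0,0,0,0,0]'; python3 -m crank '[0,0,0,0.002,0,0,0,0,0.002,0,0,0,0,0,0,0,0,0,0,0]';  python3 -m crank '[0,0,0,0.002,0,0,0,0,0.002,0,0,0,0,0,0,0,0,0,0,0]'
```

```text
t: 25.85
ee_pos: [0.6597, -0.0842, 0.1152]
orientation: [-1.609, -2.698, 0.0]
force: [0.1, -0.5, -1.2]
opening: 0.187
grip_force: 58.7
t: 26.25
ee_pos: [0.6598, -0.0842, 0.1112]
orientation: [-1.609, -2.698, 0.0]
force: [0.1, -0.0, -1.7]
opening: 0.186
grip_force: 58.7
t: 26.65
ee_pos: [0.6598, -0.0842, 0.1072]
orientation: [-1.609, -2.698, 0.0]
force: [0.3, 0.7, -0.2]
opening: 0.183
grip_force: 58.7
```

```bash
python3 -m crank '[0,0,0,0.002,0,0,0,0,0,0,0,0,0,0,0]'; python3 -m crank '[0,0,0,0.001,0,0,0,0,0.0005,0,0,0,0,0,0]';  python3 -m crank '[0,0,0,0.001,0,0,0,0,0,0,0,0,0,0,0]'
```

```text
t: 26.95
ee_pos: [0.6598, -0.0842, 0.1052]
orientation: [-1.609, -2.698, 0.0]
force: [-0.4, -0.2, -1.2]
opening: 0.192
grip_force: 58.7
t: 27.25
ee_pos: [0.6598, -0.0842, 0.1038]
orientation: [1.61, 2.698, -0.0]
force: [0.5, 0.4, -1.2]
opening: 0.191
grip_force: 58.7
t: 27.55
ee_pos: [0.6599, -0.0843, 0.1037]
orientation: [1.609, 2.698, 0.0]
force: [-3.0, 0.6, 6.1]
opening: 0.188
grip_force: 59.3
```

Contact came at z 0.1037 against the expected 0.1036, so the pin is home. Releasing and rising.

```bash
python3 -m crank '[0.35,0,0,0,0,0.35,0,0,0,0,0.6,0,0,0,0,0.6,0,0,0,0,0.6,0,0,0,0]'; python3 -m crank '[0.6,0,0,-0.02,0,0.6,0,0,-0.03,0,0.6,0,0,-0.04,0,0.6,0,0,-0.04,0,0.6,0,0,-0.03,0,0.6,-0.04,0,0,0,0.6,-0.04,0,0,0,0.6,-0.04,0,0,0,0.6,-0.04,0,0,0,0.6,0,0,0,0,0.6,0,0,0,0,0.6,0,0,0,0]'
python3 - <<'E'
from h import *
mark(); c=ld("side"); print(pix(c,[.6575,-.0878,.131]))
x,y=215,175
cv2.imwrite("pics/fin.png",cv2.resize(c["im"][150:225,185:255],None,fx=8,fy=8,interpolation=cv2.INTER_CUBIC))
g=cv2.cvtColor(c["im"],cv2.COLOR_BGR2GRAY)
print(g[168:204:1,203:230])
E
```

```text
t: 28.05
ee_pos: [0.6598, -0.0842, 0.1026]
orientation: [-1.609, -2.698, 0.0]
force: [-0.5, -1.5, 1.2]
opening: 0.598
grip_force: 0.0
t: 29.25
ee_pos: [0.736, -0.2234, 0.2629]
orientation: [-1.607, -2.699, -0.002]
force: [0.6, 1.4, 0.6]
opening: 0.598
grip_force: 0.0
mark ang 90.5 90.36 depth -20.8
[215.12913308 180.44295398]
[[137 135 134 133 133 132 133 136 143 148 152 149 142 141 143 147 150 154
  153 129 121 117 121 122 122 123 120]
 [136 134 132 133 134 136 135 140 146 149 148 142 141 141 145 147 149 151
  149 129 117 119 121 121 123 122 122]
 [135 134 134 134 135 137 138 144 149 149 145 142 140 144 145 146 149 152
  146 125 117 120 120 123 123 123 123]
 [134 136 133 135 135 138 142 148 151 150 143 140 142 144 146 148 152 151
  143 126 118 118 121 121 124 124 122]
 [137 136 135 135 136 141 144 148 147 145 142 143 143 145 149 149 150 147
  142 123 115 114 117 119 119 121 120]
 [139 135 135 137 140 143 147 150 146 144 144 144 148 146 148 150 149 147
  141 129 114 115 115 118 116 116 117]
 [143 141 141 144 148 152 153 148 146 143 147 144 146 148 150 148 148 146
  142 136 120 114 11
[... 2596 characters left out ...]
  74  96 134 169 196]
 [ 71  77  81  81  83  82  82  82  80  79  79  77  80  79  76  77  78  90
   86  72  70  77 107 155 182 196 201]
 [ 69  73  75  87  87  84  80  82  81  80  78  79  79  77  77  74  72  70
   67  73  83 110 154 184 193 195 195]
 [ 68  69  80  98 101  96  90  86  83  80  79  80  81  77  76  72  68  68
   71 107 146 165 180 188 186 188 189]
 [ 71  81  96 108 108 107 103  96  89  82  82  83  81  78  75  68  65  68
   84 145 177 183 172 167 161 165 190]
 [ 80  98 108 110 110 111 109 106 100  97  93  87  81  78  73  69  72  75
   93 133 147 147 137 145 157 166 183]
 [ 95 108 111 110 110 111 110 109 110 103 101  95  90  85  75  74  81  85
   97 110 113 116 122 153 171 176 180]]
```

The pin stands upright and at the right height: handle in columns 212–217, top at row 180, as predicted for seated. The mark search hit a shadow, so I'm rechecking it near the pointer.

```bash
python3 - <<'E'
from h import *
snap("top","m5")
for cam in("side","top"):
    c=ld(cam);g=cv2.cvtColor(c["im"],cv2.COLOR_BGR2GRAY).astype(np.float32);A=np.arange(56,80,1.)
    P=[]
    for r in(.058,.064,.07):
        q=np.array([pix(c,[C[0]+r*np.cos(np.radians(a)),C[1]+r*np.sin(np.radians(a)),.058]) for a in A],np.float32);P.append(cv2.remap(g,q[:,:1],q[:,1:],1)[:,0])
    print(cam,list(zip(A.astype(int),np.mean(P,0).astype(int))))
s=arm.get_state();print(s["force"],np.abs(s["joint_velocities"]).max())
E
```

```text
side [(np.int64(56), np.int64(136)), (np.int64(57), np.int64(138)), (np.int64(58), np.int64(140)), (np.int64(59), np.int64(144)), (np.int64(60), np.int64(149)), (np.int64(61), np.int64(152)), (np.int64(62), np.int64(155)), (np.int64(63), np.int64(151)), (np.int64(64), np.int64(143)), (np.int64(65), np.int64(136)), (np.int64(66), np.int64(128)), (np.int64(67), np.int64(120)), (np.int64(68), np.int64(113)), (np.int64(69), np.int64(109)), (np.int64(70), np.int64(108)), (np.int64(71), np.int64(110)), (np.int64(72), np.int64(113)), (np.int64(73), np.int64(115)), (np.int64(74), np.int64(117)), (np.int64(75), np.int64(118)), (np.int64(76), np.int64(119)), (np.int64(77), np.int64(122)), (np.int64(78), np.int64(125)), (np.int64(79), np.int64(129))]
top [(np.int64(56), np.int64(94)), (np.int64(57), np.int64(93)), (np.int64(58), np.int64(93)), (np.int64(59), np.int64(101)), (np.int64(60), np.int64(112)), (np.int64(61), np.int64(124)), (np.int64(62), np.int64(138)), (np.int64(63), np.int64(141)), (np.int64(64), np.int64(137)), (np.int64(65), np.int64(125)), (np.int64(66), np.int64(104)), (np.int64(67), np.int64(84)), (np.int64(68), np.int64(73)), (np.int64(69), np.int64(69)), (np.int64(70), np.int64(69)), (np.int64(71), np.int64(76)), (np.int64(72), np.int64(82)), (np.int64(73), np.int64(89)), (np.int64(74), np.int64(93)), (np.int64(75), np.int64(94)), (np.int64(76), np.int64(94)), (np.int64(77), np.int64(93)), (np.int64(78), np.int64(93)), (np.int64(79), np.int64(93))]
[ 0.04102499  0.24490172 -0.00718115] 0.004004717921439648
```

```bash
python3 -c "
from station import arm
print(arm.hand_in())"
```

```text
the job is handed in; nothing more can be done
None
```

I turned the pulley by its rim until the mark faced the pointer, seated the locking pin fully home and upright through the locking arm, and handed the job in at about 30 s with the arm clear. The last mark check was partly in shadow and read about 68–69° against the pointer's 68°; the hand-in call gave no verdict.

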